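Load the rod-wrapping thread carriage in pattern order

TASK

The four thread spools stand on the wooden rack in the order of the wrapping pattern, counted from the rack's red end block. Load the thread carriage with them in that order, counted from its black knob: the spool nearest the red block goes on the spindle next to the knob, and so on along the row, each fully down on its spindle.

Things in the scene. Friction and masses are not known exactly. Their poses are not given: they have to be found in the camera images.
- spool_orange: loose spool of orange thread, 60 g, 44 mm high: white foot flange 44 mm across, orange thread 38 mm across from 3.5 to 36 mm up (grip it there, 20 to 25 mm up), white top flange 35 mm across with a ring in orange; an 18 mm bore runs right through. Origin: centre of the underside; z up the bore. Starts on the peg with the orange tip
- spool_green: loose spool of green thread, 60 g, 44 mm high: white foot flange 44 mm across, green thread 38 mm across from 3.5 to 36 mm up (grip it there, 20 to 25 mm up), white top flange 35 mm across with a ring in green; an 18 mm bore runs right through. Origin: centre of the underside; z up the bore. Starts on the peg with the green tip
- spool_blue: loose spool of blue thread, 60 g, 44 mm high: white foot flange 44 mm across, blue thread 38 mm across from 3.5 to 36 mm up (grip it there, 20 to 25 mm up), white top flange 35 mm across with a ring in blue; an 18 mm bore runs right through. Origin: centre of the underside; z up the bore. Starts on the peg with the blue tip
- spool_white: loose spool of white thread, 60 g, 44 mm high: white foot flange 44 mm across, white thread 38 mm across from 3.5 to 36 mm up (grip it there, 20 to 25 mm up), white top flange 35 mm across with a ring in white; an 18 mm bore runs right through. Origin: centre of the underside; z up the bore. Starts on the peg with the white tip
- peg_orange: fixed orange-tipped peg of the wooden rack, under the orange spool at the start: collar 27 mm across, 6 mm high, that the spool rests on; pin 7 mm thick, rounded tip 62 mm above the origin. Origin: foot of the peg, 6 mm under the spool; z up, y towards the rack's red end block. The pegs stand 70 mm apart, in any order
- peg_green: fixed green-tipped peg of the wooden rack, under the green spool at the start: collar 27 mm across, 6 mm high, that the spool rests on; pin 7 mm thick, rounded tip 62 mm above the origin. Origin: foot of the peg, 6 mm under the spool; z up, y towards the rack's red end block. The pegs stand 70 mm apart, in any order
- peg_blue: fixed blue-tipped peg of the wooden rack, under the blue spool at the start: collar 27 mm across, 6 mm high, that the spool rests on; pin 7 mm thick, rounded tip 62 mm above the origin. Origin: foot of the peg, 6 mm under the spool; z up, y towards the rack's red end block. The pegs stand 70 mm apart, in any order
- peg_white: fixed white-tipped peg of the wooden rack, under the white spool at the start: collar 27 mm across, 6 mm high, that the spool rests on; pin 7 mm thick, rounded tip 62 mm above the origin. Origin: foot of the peg, 6 mm under the spool; z up, y towards the rack's red end block. The pegs stand 70 mm apart, in any order
- thread_carriage: fixed silver plate 100 x 318 mm with 4 bare steel spindles, 7 mm thick, pointed tips 86 mm up. Origin: on the bench under the middle of the row; z up. Spindles at x = 0, y = -0.105, -0.035, 0.035, 0.105 m; a spool seats on the grey felt 28 mm up. Black star knob 34 mm across, 42 mm high, at y = -0.158 m. Small brass tensioners at x = -0.028 to -0.056 m, under 29 mm high
- pattern_rack: fixed wooden bar 62 x 292 mm, 18 mm high, that carries the pegs at x = 0, y = 0.105, 0.035, -0.035, -0.105 m; at its +y end a red end block, 34 mm high. Origin: on the bench under the middle of the row of pegs; z up

How it is judged:
At the end, for the whole second after the job is handed in: Each spool on the spindle whose count from the black knob equals its peg's count from the red block: within 8 mm in the carriage's x and y, underside 24 to 33 mm up, tilt under 0.1 rad, at rest, released (((y of peg_orange in the frame of pattern_rack above 0.07 m and x of spool_orange in the frame of thread_carriage between -0.008 and 0.008 m and y of spool_orange in the frame of thread_carriage between -0.113 and -0.097 m and z of spool_orange in the frame of thread_carriage between 0.024 and 0.033 m) or (y of peg_orange in the frame of pattern_rack between 0 and 0.07 m and x of spool_orange in the frame of thread_carriage between -0.008 and 0.008 m and y of spool_orange in the frame of thread_carriage between -0.043 and -0.027 m and z of spool_orange in the frame of thread_carriage between 0.024 and 0.033 m) or (y of peg_orange in the frame of pattern_rack between -0.07 and 0 m and x of spool_orange in the frame of thread_carriage between -0.008 and 0.008 m and y of spool_orange in the frame of thread_carriage between 0.027 and 0.043 m and z of spool_orange in the frame of thread_carriage between 0.024 and 0.033 m) or (y of peg_orange in the frame of pattern_rack below -0.07 m and x of spool_orange in the frame of thread_carriage between -0.008 and 0.008 m and y of spool_orange in the frame of thread_carriage between 0.097 and 0.113 m and z of spool_orange in the frame of thread_carriage between 0.024 and 0.033 m)) and angle between each of spool_orange, spool_green, spool_blue, spool_white's own z axis and vertical below 0.1 rad and linear speed of each of spool_orange, spool_green, spool_blue, spool_white below 0.02 m/s and ((y of peg_green in the frame of pattern_rack above 0.07 m and x of spool_green in the frame of thread_carriage between -0.008 and 0.008 m and y of spool_green in the frame of thread_carriage between -0.113 and -0.097 m and z of spool_green in the frame of thread_carriage between 0.024 and 0.033 m) or (y of peg_green in the frame of pattern_rack between 0 and 0.07 m and x of spool_green in the frame of thread_carriage between -0.008 and 0.008 m and y of spool_green in the frame of thread_carriage between -0.043 and -0.027 m and z of spool_green in the frame of thread_carriage between 0.024 and 0.033 m) or (y of peg_green in the frame of pattern_rack between -0.07 and 0 m and x of spool_green in the frame of thread_carriage between -0.008 and 0.008 m and y of spool_green in the frame of thread_carriage between 0.027 and 0.043 m and z of spool_green in the frame of thread_carriage between 0.024 and 0.033 m) or (y of peg_green in the frame of pattern_rack below -0.07 m and x of spool_green in the frame of thread_carriage between -0.008 and 0.008 m and y of spool_green in the frame of thread_carriage between 0.097 and 0.113 m and z of spool_green in the frame of thread_carriage between 0.024 and 0.033 m)) and ((y of peg_blue in the frame of pattern_rack above 0.07 m and x of spool_blue in the frame of thread_carriage between -0.008 and 0.008 m and y of spool_blue in the frame of thread_carriage between -0.113 and -0.097 m and z of spool_blue in the frame of thread_carriage between 0.024 and 0.033 m) or (y of peg_blue in the frame of pattern_rack between 0 and 0.07 m and x of spool_blue in the frame of thread_carriage between -0.008 and 0.008 m and y of spool_blue in the frame of thread_carriage between -0.043 and -0.027 m and z of spool_blue in the frame of thread_carriage between 0.024 and 0.033 m) or (y of peg_blue in the frame of pattern_rack between -0.07 and 0 m and x of spool_blue in the frame of thread_carriage between -0.008 and 0.008 m and y of spool_blue in the frame of thread_carriage between 0.027 and 0.043 m and z of spool_blue in the frame of thread_carriage between 0.024 and 0.033 m) or (y of peg_blue in the frame of pattern_rack below -0.07 m and x of spool_blue in the frame of thread_carriage between -0.008 and 0.008 m and y of spool_blue in the frame of thread_carriage between 0.097 and 0.113 m and z of spool_blue in the frame of thread_carriage between 0.024 and 0.033 m)) and ((y of peg_white in the frame of pattern_rack above 0.07 m and x of spool_white in the frame of thread_carriage between -0.008 and 0.008 m and y of spool_white in the frame of thread_carriage between -0.113 and -0.097 m and z of spool_white in the frame of thread_carriage between 0.024 and 0.033 m) or (y of peg_white in the frame of pattern_rack between 0 and 0.07 m and x of spool_white in the frame of thread_carriage between -0.008 and 0.008 m and y of spool_white in the frame of thread_carriage between -0.043 and -0.027 m and z of spool_white in the frame of thread_carriage between 0.024 and 0.033 m) or (y of peg_white in the frame of pattern_rack between -0.07 and 0 m and x of spool_white in the frame of thread_carriage between -0.008 and 0.008 m and y of spool_white in the frame of thread_carriage between 0.027 and 0.043 m and z of spool_white in the frame of thread_carriage between 0.024 and 0.033 m) or (y of peg_white in the frame of pattern_rack below -0.07 m and x of spool_white in the frame of thread_carriage between -0.008 and 0.008 m and y of spool_white in the frame of thread_carriage between 0.097 and 0.113 m and z of spool_white in the frame of thread_carriage between 0.024 and 0.033 m))); the robot touches nothing.
It also fails if it takes over 99 s, if anything falls off the work surface, if the arm or the gripper's body presses on something with over 40 N, if the wrist force passes 120 N, or if a joint passes its speed limit or range.

ROBOT

A 6-joint arm with a two-finger parallel gripper is mounted at the origin on a cart in front of the work surface, level with it; the furniture and walls round the work are solid. World frame = base frame: x ahead of the robot, y to its left, z up, the work surface at z = 0. Lengths are in m, angles in rad, forces in N, time in s.
With the tool pointing down it reaches from about 0.375 to 0.9 m from the base axis. Payload 3.1 kg.
Tool frame: the origin (TCP) lies at the very end of the fingers, on their centre line; the grasp point (between the pads) lies 19 mm behind it (manip.hold_point_z is the distance from the TCP to the grasp point, in m); y points along the fingers, z is the direction in which the jaws open and shut, and the axes are right-handed (so a half turn about y gives the same grasp; the last joint's range is limited). The gripper opens to 85 mm and grips with 20 to 120 N. Pads are 22 mm wide; open, the fingers measure 114 mm over their backs; the gripper's body (76 mm by 85 mm) begins 54 mm behind the grasp point. The pads swing forward as they close: fully open they stand 13 mm farther back than shut.
Start: joints at [1.147, 0.527, 1.433, -0, 1.181, -0.178], TCP at [0.151, 0.606, 0.2] pointing down, gripper open.
Joint ranges: [-3.08, 3.08], [-0.75, 2.2], [0.22, 2.44], [-1.43, 4.57], [0, 2.65], [-2.85, 2.85]. Speed limits (rad/s): [2.79, 2.79, 3.14, 3.14, 3.14, 3.14].

INTERFACE

Orientations are given as a unit quaternion [x, y, z, w].
In Python, from station import manip, eyes, workorder gives the robot as it stands. The module is installed in compiled form; this text tells all that it offers.
- The arm moves only by the shell command python3 -m jog 'ROWS' [OPENING] [FORCE]. ROWS is JSON, a list of rows, each a list of 2 entries, a list of its own where there are three numbers: the shift along the tool's x, y, z in cm, then the turn about the tool's y in rad. A call has 1 to 20 rows; each row is the pose to reach, as a shift and turn from the pose commanded when the call began, along the tool's axes at that moment; what a row does not reach only later rows make up. A row lasts 1/12 s, in which the tool goes at most 41.7 mm and 7.16 degrees, less where a joint would pass 70% of its speed; a pose out of reach is approached as far as the arm can. A call with a gripper value outside its range is refused whole. OPENING is the finger opening in cm, from 0 to 8.54, set as the call begins (- or left out, the last holds). The fingers move at their own pace and stop on an object; FORCE is the grip in N (left out, the last holds). Time passes only in rows, so rows that repeat a pose let the fingers close. It gives the time, the measured TCP pose, the force and the opening at its end, in the units of the state.
- manip.sense(): the state, without advancing time (a new reading comes with each control period).
- eyes.snapshot(name): name is "scene" or "top" or "wrist"; returns a dict with "frame" (420x560x3 uint8, red, green, blue), "vfov" (degrees; the focal length in pixels is half the picture's height over the tangent of half this angle, whatever the lens; pixels are square), "cx", "cy" (the principal point, pixels), "rvec" (rotation vector, rad) and "tvec" (3), from world to camera coordinates, as OpenCV has them. Camera axes: x right, y down, z forward; pixel columns grow to the right and rows downward; lengths in m; the calibration is good to about 2 mm. A picture is of the moment at which its call begins. There is no depth.
- workorder.sign_off(): hands the job in, once; it reports no verdict.
The state is a dict: "t": time; "q": joint angles; "qd": joint speeds; "tau": joint torques, N m; "tcp_pos": TCP position; "tool_rot": TCP orientation; "force": force on the tool from outside, world axes, zero at the start; "ft_torque": the same for the moment, N m; "finger_gap": opening from 0.0 (shut) to 1.0 (fully open).
Only numpy, scipy, OpenCV 4.12 (cv2) and the standard library are available. Lean on these libraries where they do the work, as an engineer would, in place of code of your own. Each camera call takes 0.05 s, during which the arm holds its last target. There are 200 camera calls.

## Working session

There is one attempt and no reset: what is moved stays moved. The work goes in short steps, Python scripts to look and compute and a shell command to move; the robot and the scene stay as the last step left them, time stands still between calls to the robot, and variables do not carry over. Pictures are saved under pics/ and viewed, about 12 in all and at most 16, crops included, and the job is handed in when it is done.

```bash
mkdir -p pics; cat > h.py <<'E'
import numpy as np, cv2
from station import manip, eyes, workorder
from scipy.spatial.transform import Rotation as R
def snap(n,f):
    s=eyes.snapshot(n); cv2.imwrite('pics/'+f,s['frame'][:,:,::-1]); np.save('pics/'+f+'.npy',s,allow_pickle=True); return s
def load(f): return np.load('pics/'+f+'.npy',allow_pickle=True).item()
def cam(s):
    f=210/np.tan(np.radians(s['vfov'])/2); K=np.array([[f,0,s['cx']],[0,f,s['cy']],[0,0,1]])
    M=cv2.Rodrigues(np.array(s['rvec'],float))[0]; return K,M,np.array(s['tvec'],float).ravel()
def ray(s,u,v):
    K,M,t=cam(s); d=M.T@np.linalg.inv(K)@[u,v,1]; return -M.T@t,d/np.linalg.norm(d)
def plane(s,u,v,z):
    c,d=ray(s,u,v); return c+d*(z-c[2])/d[2]
def tri(obs):
    A=np.zeros((3,3));b=np.zeros(3)
    for s,u,v in obs:
        c,d=ray(s,u,v);P=np.eye(3)-np.outer(d,d);A+=P;b+=P@c
    return np.linalg.solve(A,b)
def proj(s,p):
    K,M,t=cam(s); q=K@(M@np.asarray(p)+t); return q[:2]/q[2]
E
python3 - <<'E'
from h import *
np.set_printoptions(precision=4,suppress=True)
st=manip.sense();print(st)
for n in('scene','top','wrist'):
    s=snap(n,n+'0.png');c=ray(s,280,210);print(n,s['vfov'],s['cx'],s['cy'],*c)
print(R.from_quat(st['tool_rot']).as_matrix(), manip.hold_point_z)
a=cv2.imread('pics/scene0.png');b=cv2.imread('pics/top0.png')
E
```

```text
{'t': 0.0, 'q': array([ 1.1475,  0.5285,  1.4339, -0.    ,  1.1814, -0.1785]), 'qd': array([ 0.0018, -0.0003,  0.0006,  0.0015, -0.0004, -0.0003]), 'tau': array([ -0.0022, -44.2343, -17.8027,  -0.0005,   0.0084,  -0.    ]), 'tcp_pos': array([0.1511, 0.6056, 0.1986]), 'tool_rot': array([ 0.7026, -0.0866,  0.0861, -0.7011]), 'force': array([0.1464, 0.2324, 0.2813]), 'ft_torque': array([-0.0263,  0.0264,  0.029 ]), 'finger_gap': 1.0034169401262}
scene 49.175366554549655 285.6715403835801 208.41290728065906 [-0.2302 -0.2975  0.8352] [ 0.6437  0.3376 -0.6868]
top 44.878784363920346 285.431273434339 211.81789793486416 [0.467  0.1128 1.2339] [ 0.0659  0.0036 -0.9978]
wrist 71.10618483531243 276.24758379138586 215.33205865103184 [0.0713 0.6265 0.3727] [ 0.3011 -0.0643 -0.9514]
[[ 0.9702 -0.0009  0.2423]
 [-0.2423 -0.002   0.9702]
 [-0.0004 -1.     -0.0022]] 0.0187
```

View pics/scene0.png

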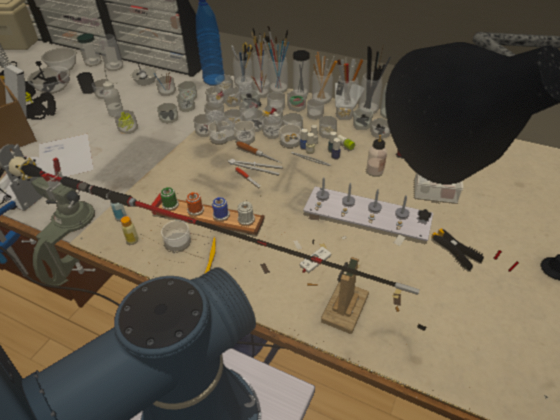

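View pics/top0.png

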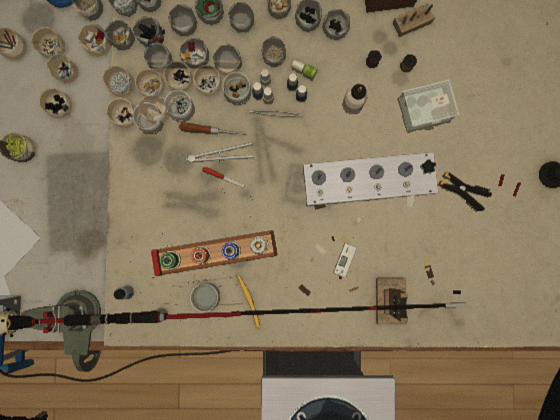

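The scene view shows the spools in a row at about (170–247, 200), the carriage at (370,212) with its knob at (424,215), and a rod lying across in front of the rack. In the top view the red block is at (156,262), the order from red is green, orange, blue, white, and the knob is at (428,166).

```bash
python3 - <<'E'
from h import *
np.set_printoptions(precision=4,suppress=True)
a=load('scene0.png');b=load('top0.png')
for p in([0,0,0],[0,0,.3],[.151,.606,.2],[.15,.6,0]):print(p,proj(a,p),proj(b,p))
for n,u,v in(('red',156,262),('green',169,260),('or',200,256),('bl',231,251),('wh',259,244)):print(n,plane(b,u,v,.06))
for u,v in((319,177),(348,174),(376,172),(405,169)):print('sp',plane(b,u,v,.06))
print('knob',plane(b,428,166,.04))
# rod by two views: points on line in scene; intersect scene rays with top's plane through the rod
c,d1=ray(b,110,319);_,d2=ray(b,440,306);n=np.cross(d1,d2)
for u,v in((100,193),(200,217),(300,250),(400,286)):
    c2,d=ray(a,u,v);print('rod',c2+d*((c-c2)@n/(d@n)))
E
```

```text
[0, 0, 0] [199.3535 421.3511] [328.249  441.5585]
[0, 0, 0.3] [166.8694 329.1126] [343.6876 507.1525]
[0.151, 0.606, 0.2] [-12.8681 192.4984] [ 32.1344 401.9786]
[0.15, 0.6, 0] [ 26.5137 255.4722] [ 75.8727 376.2446]
red [0.4234 0.4008 0.06  ]
green [0.4281 0.3711 0.06  ]
or [0.4376 0.3002 0.06  ]
bl [0.4494 0.2292 0.06  ]
wh [0.4658 0.1649 0.06  ]
sp [0.6219 0.0268 0.06  ]
sp [ 0.6293 -0.0407  0.06  ]
sp [ 0.6343 -0.106   0.06  ]
sp [ 0.6418 -0.1737  0.06  ]
knob [ 0.6522 -0.2332  0.04  ]
rod [0.3049 0.4592 0.1299]
rod [0.3194 0.185  0.1508]
rod [ 0.3286 -0.0465  0.1455]
rod [ 0.3358 -0.2503  0.1336]
```

View pics/wrist0.png

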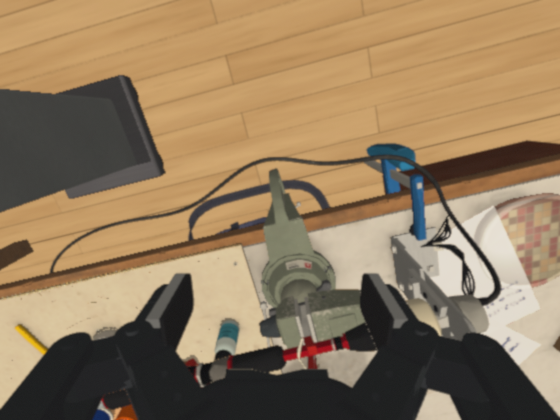

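The wrist view shows only the vise and the rod butt below the gripper. The rod runs at x≈0.32, z≈0.15, nearer the robot than both work areas, so I'll stay above or beyond it. First I'll rise and go over the rack, checking the lamp's position as I do.

```bash
python3 - <<'E'
from h import *
np.set_printoptions(precision=3,suppress=True)
a=load('scene0.png');b=load('top0.png')
for u,v in((450,110),(400,110),(420,170)):
  c,d=ray(a,u,v)
  for r in (.3,.5,.7,.9,1.1): p=c+d*r;print(u,v,p,proj(b,p))
E
python3 -m jog '[[[0,-4,0],0],[[0,-8,0],0],[[0,-10,0],0],[[3,-10,-2],0.1],[[6,-10,-4],0.2],[[9,-10,-6],0.3],[[12,-10,-8],0.42],[[15,-10,-10],0.54],[[18,-10,-12.5],0.66],[[21,-10,-15],0.78],[[25,-10,-17],0.9],[[28,-10,-19],1.02],[[31,-10,-21],1.1],[[34,-10,-23],1.186],[[36,-10,-25],1.186],[[36,-10,-25],1.186],[[36,-10,-25],1.186]]'
python3 - <<'E'
from h import *
np.set_printoptions(precision=4,suppress=True)
st=manip.sense();print(st['tcp_pos'],st['q'],R.from_quat(st['tool_rot']).as_matrix())
snap('wrist','w1.png')
E
```

```text
450 110 [ 0.03  -0.279  0.687] [661.693 672.581]
450 110 [ 0.204 -0.267  0.589] [586.657 457.9  ]
450 110 [ 0.377 -0.254  0.49 ] [533.771 306.587]
450 110 [ 0.551 -0.242  0.392] [494.487 194.195]
450 110 [ 0.725 -0.23   0.293] [464.157 107.418]
400 110 [ 0.024 -0.25   0.684] [631.659 675.47 ]
400 110 [ 0.194 -0.219  0.582] [546.009 463.715]
400 110 [ 0.364 -0.188  0.481] [485.883 315.064]
400 110 [ 0.533 -0.156  0.38 ] [441.352 204.967]
400 110 [ 0.703 -0.125  0.279] [407.044 120.147]
420 170 [ 0.008 -0.272  0.655] [634.027 668.732]
420 170 [ 0.167 -0.255  0.535] [555.005 468.964]
420 170 [ 0.326 -0.238  0.415] [501.254 333.078]
420 170 [ 0.485 -0.222  0.294] [462.322 234.657]
420 170 [ 0.644 -0.205  0.174] [432.823 160.083]
t: 1.57
tcp_pos: [0.4406, 0.2754, 0.2992]
tool_rot: [0.533, -0.465, 0.464, -0.533]
force: [-0.6, 0.8, -0.8]
finger_gap: 1.003
[0.4406 0.2754 0.2992] [0.3431 0.2749 1.5603 0.0005 1.3075 0.2062] [[ 0.1363 -0.0012  0.9907]
 [-0.9907  0.0001  0.1363]
 [-0.0002 -1.     -0.0011]]
```

View pics/w1.png

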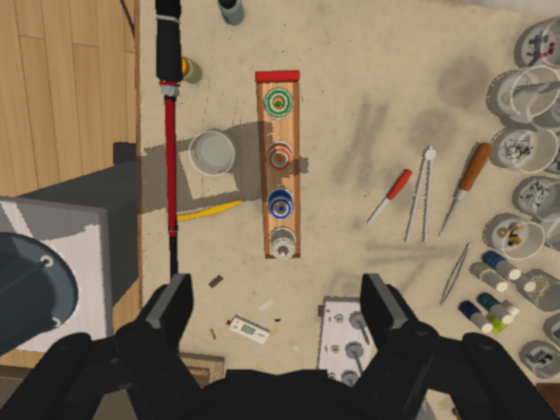

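The wrist view shows the rack with its red block at (277,75) and, going down from it, green (278,101), orange (281,156), blue (281,205) and white (284,242). The near end of the carriage is at (345,340). I'll enlarge the rack in wrist and top to pick centres.

```bash
python3 - <<'E'
from h import *
w=cv2.imread('pics/w1.png')[65:265,240:320];t=cv2.imread('pics/top0.png')
a=cv2.resize(w,None,fx=3,fy=3,interpolation=cv2.INTER_CUBIC)
b=cv2.resize(t[225:285,145:285],None,fx=4,fy=4,interpolation=cv2.INTER_CUBIC)
c=cv2.resize(t[145:210,300:440],None,fx=4,fy=4,interpolation=cv2.INTER_CUBIC)
m=np.zeros((600,800,3),np.uint8);m[:,:240]=a;m[:240,240:]=b;m[260:520,240:]=c
cv2.imwrite('pics/m1.png',m)
E
```

```text
(no output)
```

View pics/m1.png

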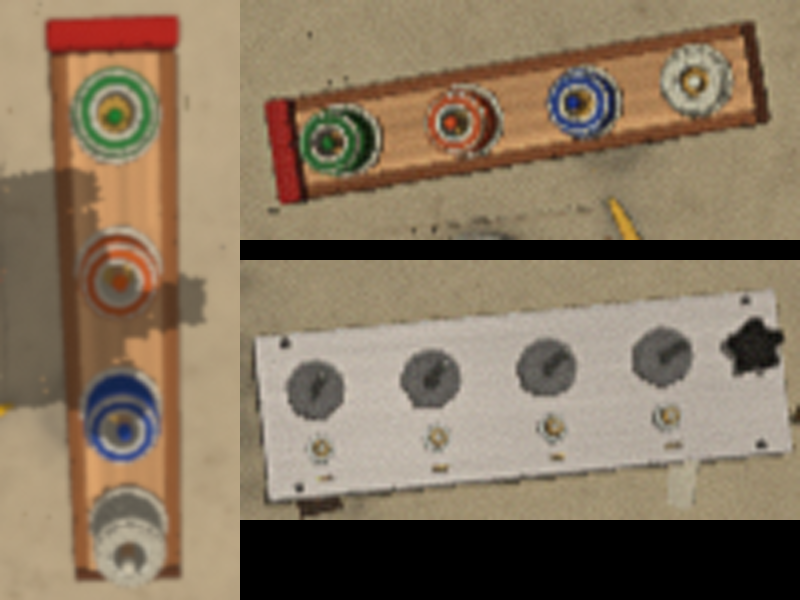

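The montage shows the spool top flanges and felt discs cleanly, so I'm triangulating them.

```bash
python3 - <<'E'
from h import *
np.set_printoptions(precision=4,suppress=True)
w=load('w1.png');t=load('top0.png')
W=[(115,115),(119,276),(122,423),(129,548)];T=[(335,142),(457,121),(580,102),(695,80)]
P=[]
for a,b in zip(W,T):
    wa=(a[0]/3+240-.3,a[1]/3+65-.3);tb=((b[0]-240)/4+145-.4,b[1]/4+225-.4)
    p=tri([(w,*wa),(t,*tb)]);print(p,'w@.068',plane(w,*wa,.068)[:2],'t@.068',plane(t,*tb,.068)[:2])
for b in [(315,391),(431,378),(547,367),(662,356)]:
    print('felt',plane(t,(b[0]-240)/4+300-.4,(b[1]-260)/4+145-.4,.028))
E
```

```text
[0.4294 0.3726 0.0612] w@.068 [0.4308 0.3727] t@.068 [0.4281 0.3709]
[0.4412 0.3035 0.0573] w@.068 [0.442  0.3051] t@.068 [0.4404 0.3016]
[0.4525 0.2328 0.0578] w@.068 [0.453  0.2361] t@.068 [0.4515 0.2316]
[0.4655 0.1666 0.0585] w@.068 [0.4657 0.1712] t@.068 [0.4644 0.166 ]
felt [0.6252 0.026  0.028 ]
felt [ 0.6334 -0.0434  0.028 ]
felt [ 0.6405 -0.1128  0.028 ]
felt [ 0.6475 -0.1817  0.028 ]
```

```bash
python3 -m jog '[[[-3,0,0],0],[[-6.5,2,0.1],0],[[-9.7,5,0.2],0],[[-9.7,9,0.2],0],[[-9.7,13,0.2],0],[[-9.7,13,0.2],0],[[-9.7,13,0.2],0]]'
python3 - <<'E'
from h import *
snap('wrist','w2.png')
E
python3 -m jog '[[[0,3,0],0],[[0,6,0],0],[[0,9,0],0],[[0,11.5,0],0],[[0,13.5,0],0],[[0,14.1,0],0],[[0,14.1,0],0],[[0,14.1,0],0]]' 8.54 40
python3 - <<'E'
from h import *
s=snap('wrist','w3.png')
a=cv2.imread('pics/w2.png');b=cv2.imread('pics/w3.png')
cv2.imwrite('pics/m2.png',cv2.resize(np.hstack([a[:,100:460],b[:,100:460]]),None,fx=1.1,fy=1.1))
E
```

```text
t: 2.2
tcp_pos: [0.4258, 0.3732, 0.1679]
tool_rot: [0.536, -0.464, 0.462, -0.532]
force: [0.9, 0.3, 1.5]
finger_gap: 0.999
t: 2.92
tcp_pos: [0.4305, 0.374, 0.0309]
tool_rot: [-0.532, 0.463, -0.464, 0.535]
force: [0.1, -0.2, -0.4]
finger_gap: 1.0
```

View pics/m2.png

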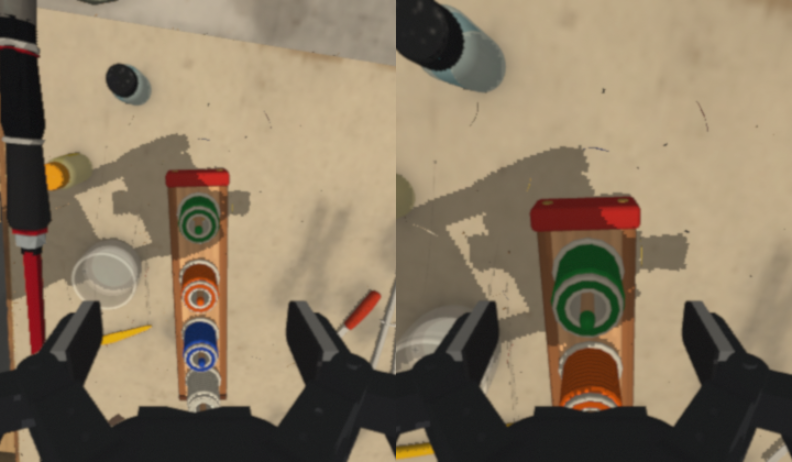

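Left: green at (198,220), with the rack running down. Right: at grasp height, green is centred laterally between the fingers, its top ring at (588,308). Next I'm triangulating from these two wrist places.

```bash
python3 - <<'E'
from h import *
np.set_printoptions(precision=4,suppress=True)
a=load('w2.png');b=load('w3.png')
print(tri([(a,280,198),(b,274.5,280)]))
print(plane(a,280,198,.068),plane(b,274.5,280,.068))
for n,z in ((b,.068),): print(proj(b,[.4295,.372,.068]),ray(b,0,0)[0],manip.sense()['tcp_pos'])
E
```

```text
[0.4285 0.3867 0.0886]
[0.4291 0.3809 0.068 ] [0.4306 0.3743 0.068 ]
[271.8581 283.4708] [0.4194 0.4567 0.205 ] [0.4306 0.3741 0.0311]
```

```bash
python3 -m jog '[[[0,0,0],0],[[0,0,0],0],[[0,0,0],0],[[0,0,0],0],[[0,0,0],0],[[0,0,0],0],[[0,0,0],0],[[0,0,0],0],[[0,0,0],0],[[0,0,0],0]]' 3 40
python3 -m jog '[[[0,-2,0],0],[[0,-5,0],0],[[0,-9,0],0],[[0,-12,0],0],[[0,-14,0],0],[[0,-14,0],0],[[0,-14,0],0]]'
python3 - <<'E'
from h import *
snap('wrist','w4.png');snap('scene','s4.png')
a=cv2.imread('pics/w4.png');b=cv2.imread('pics/s4.png')
cv2.imwrite('pics/m3.png',np.hstack([a[:,130:430],b[:,0:500]]))
E
```

```text
t: 3.8
tcp_pos: [0.4294, 0.3732, 0.0298]
tool_rot: [-0.533, 0.464, -0.464, 0.534]
force: [-0.1, -0.6, 6.1]
finger_gap: 0.383
t: 4.38
tcp_pos: [0.429, 0.3732, 0.1697]
tool_rot: [-0.533, 0.463, -0.464, 0.535]
force: [-0.1, 0.1, -0.9]
finger_gap: 0.382
```

View pics/m3.png

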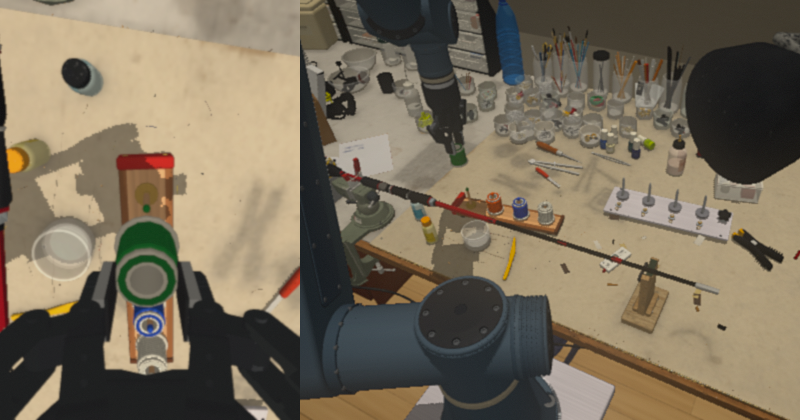

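Green is held and lifted, the bare peg is visible beneath it at (147,208), and the arm is clear of the rod. Carrying it to hover over the knob-side spindle.

```bash
python3 -m jog '[[[3,-1,0.8],0],[[7,-2,1.8],0],[[11,-2,2.8],0],[[15,-2,3.7],0],[[19,-2,4.7],0],[[23,-2,5.6],0],[[27,-2,6.6],0],[[31,-2,7.6],0],[[35,-2,8.6],0],[[39,-2,9.5],0],[[43,-2,10.5],0],[[47,-2,11.5],0],[[51,-2,12.5],0],[[54.5,-2,13.4],0],[[57,-2,14],0],[[58,-2,14.1],0],[[58,-2,14.1],0],[[58,-2,14.1],0],[[58,-2,14.1],0]]'
python3 - <<'E'
from h import *
print(manip.sense()['q'])
snap('wrist','w5.png');snap('scene','s5.png')
a=cv2.imread('pics/w5.png');b=cv2.imread('pics/s5.png')
cv2.imwrite('pics/m4.png',np.hstack([a[:,130:530],b[:,160:560]]))
E
```

```text
t: 6.07
tcp_pos: [0.6478, -0.1794, 0.1875]
tool_rot: [0.534, -0.465, 0.462, -0.534]
force: [-0.2, 0.5, -0.8]
finger_gap: 0.385
[-4.36494516e-01  6.06666003e-01  1.31388867e+00  7.88800054e-04
  1.22478577e+00 -5.78010798e-01]
```

View pics/m4.png

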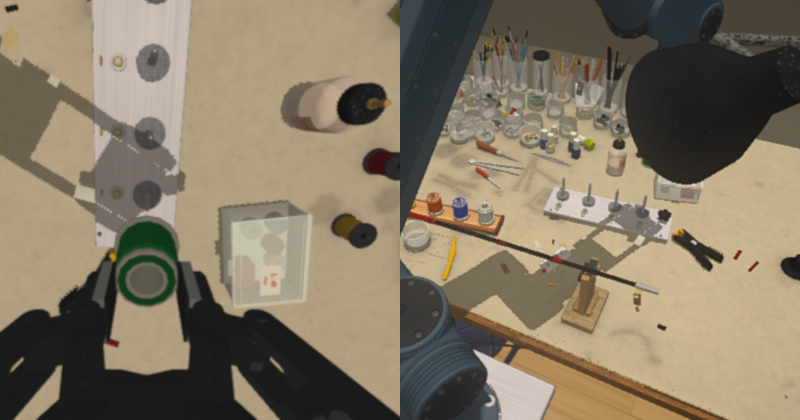

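The wrist view shows three felts at (153,62), (150,132), (148,193) with the held green spool at (147,280). The scene view shows the arm passing clear of the lamp.

```bash
python3 - <<'E'
from h import *
np.set_printoptions(precision=4,suppress=True)
w=load('w5.png')
for u,v in((283,62),(280,132),(278,193)):print(plane(w,u,v,.028))
print('spool top',plane(w,277,283,.1875+.038), manip.sense()['tcp_pos'],ray(w,0,0)[0])
print(proj(w,[.6475,-.1817,.086]),proj(w,[.6475,-.1817,.028]),proj(w,[.648,-.179,.1875+.038]))
a=w['frame'][:,:,::-1]
t=cv2.imread('pics/top0.png')
cv2.imwrite('pics/m5.png',cv2.resize(a[30:300,200:360],None,fx=2.2,fy=2.2,interpolation=cv2.INTER_CUBIC))
E
```

```text
[ 0.6367 -0.045   0.028 ]
[ 0.6435 -0.1134  0.028 ]
[ 0.6511 -0.1817  0.028 ]
spool top [ 0.6496 -0.1802  0.2255] [ 0.6484 -0.1794  0.1884] [ 0.6378 -0.0968  0.3616]
[274.6206 207.2455] [274.9857 192.5456] [274.3176 280.5939]
```

View pics/m5.png

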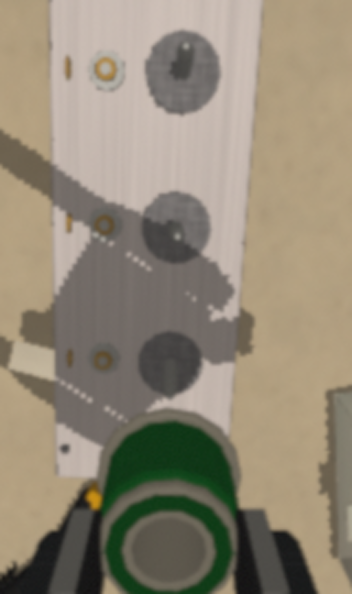

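The target felt at (170,362) and the held spool at (170,550) line up. The relative correction is +2 mm in tool x. Descending.

```bash
python3 -m jog '[[[0.2,3,0],0],[[0.2,6,0],0],[[0.2,8,0],0],[[0.2,9.5,0],0],[[0.2,10.5,0],0],[[0.2,11.5,0],0],[[0.2,12,0],0]]'
python3 -m jog '[[[0,1,0],0],[[0,2,0],0],[[0,2.8,0],0],[[0,3.2,0],0],[[0,3.2,0],0],[[0,3.2,0],0]]'
```

```text
t: 6.75
tcp_pos: [0.6491, -0.1828, 0.0679]
tool_rot: [0.534, -0.464, 0.463, -0.534]
force: [-0.6, 0.6, 0.1]
finger_gap: 0.379
t: 7.25
tcp_pos: [0.6494, -0.1838, 0.0364]
tool_rot: [0.534, -0.464, 0.464, -0.534]
force: [0.4, -0.1, -0.4]
finger_gap: 0.382
```

```bash
python3 -m jog '[[[0,0,0],0],[[0,0,0],0],[[0,0,0],0],[[0,0,0],0],[[0,0,0],0],[[0,-3,0],0],[[0,-7,0],0],[[0,-11,0],0],[[0,-15,0],0],[[0,-17,0],0],[[0,-17,0],0],[[0,-17,0],0]]' 7 40
python3 - <<'E'
from h import *
snap('wrist','w6.png');snap('scene','s6.png')
a=cv2.imread('pics/w6.png');b=cv2.imread('pics/s6.png')
cv2.imwrite('pics/m6.png',np.hstack([a[:,130:430],cv2.resize(b[150:290,180:440],None,fx=1.9,fy=3)]))
E
```

```text
t: 8.25
tcp_pos: [0.6502, -0.1841, 0.2087]
tool_rot: [-0.533, 0.462, -0.465, 0.534]
force: [-0.2, 0.4, -0.5]
finger_gap: 0.821
```

View pics/m6.png

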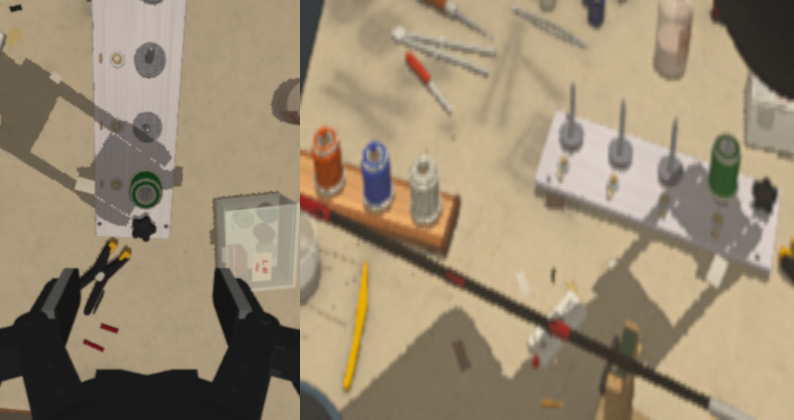

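Green is seated upright on the spindle next to the knob. Next is orange; I'll compare its mask at grasp height with the green reference picture (w3).

```bash
cat > chk.py <<'E'
from h import *
import sys
H={'green':(45,85),'orange':(4,16),'blue':(105,125)}
def box(f,c):
    im=load(f)['frame'] if isinstance(f,str) else f
    h=cv2.cvtColor(im,cv2.COLOR_RGB2HSV);lo,hi=H[c]
    m=cv2.inRange(h,(lo,120,50),(hi,255,255));m[:, :190]=0;m[:,370:]=0;m[330:]=0
    n,l,s,cc=cv2.connectedComponentsWithStats(cv2.morphologyEx(m,cv2.MORPH_CLOSE,np.ones((5,5))))
    i=1+np.argmax(s[1:,4]);return s[i],cc[i].round(1)
E
python3 -m jog '[[[-3,0,-0.8],0],[[-7,0,-1.9],0],[[-11,0,-3],0],[[-15,0,-4.1],0],[[-19,0,-5.2],0],[[-23,0,-6.3],0],[[-27,0,-7.4],0],[[-31,0,-8.5],0],[[-35,0,-9.6],0],[[-39,0,-10.7],0],[[-43,0,-11.8],0],[[-47,0,-12.9],0],[[-50,0,-13.6],0],[[-51.2,0,-14],0],[[-51.2,3,-14],0],[[-51.2,6,-14],0],[[-51.2,8,-14],0],[[-51.2,8,-14],0],[[-51.2,8,-14],0]]' 8.5 40
python3 -m jog '[[[0,3,0],0],[[0,5.5,0],0],[[0,7.5,0],0],[[0,9,0],0],[[0,9.7,0],0],[[0,9.7,0],0],[[0,9.7,0],0]]'
python3 - <<'E'
from chk import *
snap('wrist','w7.png')
print(box('w3.png','green'),box('w7.png','orange'),manip.sense()['tcp_pos'])
E
```

```text
t: 9.93
tcp_pos: [0.438, 0.3026, 0.1247]
tool_rot: [0.535, -0.465, 0.463, -0.532]
force: [0.2, 0.6, -0.2]
finger_gap: 0.995
t: 10.52
tcp_pos: [0.4403, 0.3038, 0.0304]
tool_rot: [-0.533, 0.464, -0.464, 0.534]
force: [-0.5, -0.6, -0.0]
finger_gap: 0.996
(array([ 241,  223,   67,   53, 1360], dtype=int32), array([274.6, 240.9])) (array([  222,    75,   107,   255, 17685], dtype=int32), array([276. , 195.5])) [0.44055739 0.30401295 0.03082196]
```

```bash
python3 - <<'E'
from chk import *
H['orange']=(4,13)
for smin in (170,190,205):
    for f,lo,hi in(('w7.png',3,14),('w3.png',45,85)):
        h=cv2.cvtColor(load(f)['frame'],cv2.COLOR_RGB2HSV)
        m=cv2.inRange(h,(lo,smin if f=='w7.png' else 100,40),(hi,255,255));m[:,190+0:]=m[:,190:];m[:,:200]=0;m[:,350:]=0;m[330:]=0;m[:190]=0
        ys,xs=np.nonzero(m);print(smin,f,len(xs),np.percentile(xs,[1,50,99]),np.percentile(ys,[1,50,99]))
E
```

```text
170 w7.png 2578 [244. 277. 309.] [227. 256. 306.]
170 w3.png 2493 [244. 274. 304.] [224. 253. 303.]
190 w7.png 2353 [246. 277. 307.] [227. 253. 305.]
190 w3.png 2493 [244. 274. 304.] [224. 253. 303.]
205 w7.png 2205 [247. 277. 306.] [227. 252. 305.]
205 w3.png 2493 [244. 274. 304.] [224. 253. 303.]
```

Orange is within about 1.5 mm of the green reference. I'll grip it and carry it to spindle 2.

```bash
python3 -m jog '[[[0,0,0],0],[[0,0,0],0],[[0,0,0],0],[[0,0,0],0],[[0,0,0],0],[[0,0,0],0],[[0,0,0],0],[[0,0,0],0],[[0,0,0],0],[[0,-3,0],0],[[0,-7,0],0],[[0,-11,0],0],[[0,-14,0],0],[[0,-16,0],0],[[0,-16,0],0]]' 3 40
python3 -m jog '[[[3,0,0.9],0],[[7,0,2.2],0],[[11,0,3.5],0],[[15,0,4.8],0],[[19,0,6.1],0],[[23,0,7.4],0],[[27,0,8.7],0],[[31,0,10],0],[[35,0,11.3],0],[[39,0,12.6],0],[[42,0,13.6],0],[[44.1,0,14.3],0],[[44.1,0,14.3],0],[[44.1,0,14.3],0],[[44.1,0,14.3],0]]'
python3 - <<'E'
from h import *
snap('wrist','w8.png')
a=cv2.imread('pics/w8.png');cv2.imwrite('pics/m7.png',cv2.resize(a[30:300,180:380],None,fx=2.2,fy=2.2,interpolation=cv2.INTER_CUBIC))
E
```

```text
t: 11.82
tcp_pos: [0.4423, 0.3051, 0.1946]
tool_rot: [-0.53, 0.462, -0.465, 0.537]
force: [0.3, 0.7, -0.4]
finger_gap: 0.382
t: 13.07
tcp_pos: [0.641, -0.112, 0.1881]
tool_rot: [0.534, -0.465, 0.462, -0.533]
force: [-0.6, -0.8, -0.9]
finger_gap: 0.379
```

View pics/m7.png

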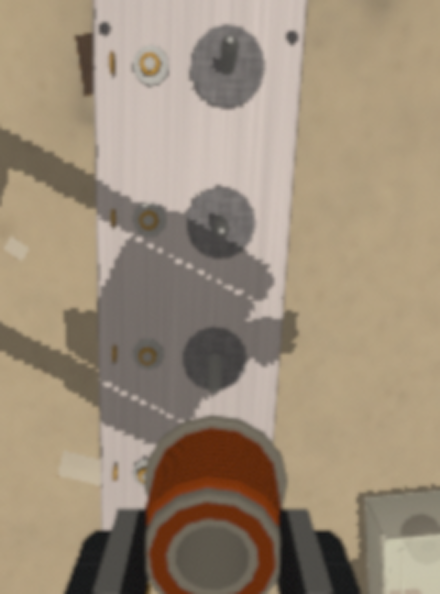

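Spindle 2's felt is at (214,357) and the held orange spool at (211,555). Working out the offset:

```bash
python3 - <<'E'
from h import *
w=load('w8.png')
for u,v in((214,357),(220,222),(227,67)):print('felt',plane(w,u/2.2+180,v/2.2+30,.028))
p=manip.sense()['tcp_pos'];print('spool',plane(w,211/2.2+180,555/2.2+30,p[2]+.038),p)
print('w5 spool',plane(load('w5.png'),170/2.2+200,550/2.2+30,.2264),plane(load('w5.png'),170/2.2+200,362/2.2+30,.028))
E
```

```text
felt [ 0.64330175 -0.11380149  0.028     ]
felt [ 0.63666455 -0.04495937  0.028     ]
felt [0.63008293 0.02384182 0.028     ]
spool [ 0.64219356 -0.11221919  0.22648237] [ 0.64108447 -0.1115168   0.18848237]
w5 spool [ 0.64942094 -0.17788538  0.2264    ] [ 0.65048398 -0.18371359  0.028     ]
```

```bash
python3 -m jog '[[[0.2,3,0.1],0],[[0.2,6,0.1],0],[[0.2,8,0.1],0],[[0.2,9.5,0.1],0],[[0.2,10.5,0.1],0],[[0.2,11.5,0.1],0],[[0.2,12,0.1],0]]'
python3 -m jog '[[[0,1,0],0],[[0,2,0],0],[[0,2.8,0],0],[[0,3.2,0],0],[[0,3.2,0],0],[[0,3.2,0],0]]'
```

```text
t: 13.7
tcp_pos: [0.6432, -0.1137, 0.0687]
tool_rot: [0.534, -0.464, 0.463, -0.534]
force: [-0.4, 0.5, -1.6]
finger_gap: 0.376
t: 14.2
tcp_pos: [0.6437, -0.1149, 0.0374]
tool_rot: [0.534, -0.464, 0.464, -0.534]
force: [-0.0, -0.5, -0.8]
finger_gap: 0.378
```

```bash
python3 -m jog '[[[0,0,0],0],[[0,0,0],0],[[0,0,0],0],[[0,0,0],0],[[0,0,0],0],[[0,-3,0],0],[[0,-7,0],0],[[0,-11,0],0],[[0,-15,0],0],[[0,-16,0],0],[[0,-16,0],0],[[0,-16,0],0]]' 7 40
python3 - <<'E'
from h import *
snap('wrist','w9.png')
E
python3 -m jog '[[[-3,0,-1],0],[[-7,0,-2.6],0],[[-11,0,-4.1],0],[[-15,0,-5.7],0],[[-19,0,-7.2],0],[[-23,0,-8.8],0],[[-27,0,-10.3],0],[[-31,0,-11.8],0],[[-34.5,0,-13.2],0],[[-36.5,0,-14],0],[[-37.1,0,-14.1],0],[[-37.1,3,-14.1],0],[[-37.1,6,-14.1],0],[[-37.1,8,-14.1],0],[[-37.1,8,-14.1],0],[[-37.1,8,-14.1],0]]' 8.5 40
python3 -m jog '[[[0,3,0],0],[[0,5.5,0],0],[[0,7.5,0],0],[[0,8.6,0],0],[[0,8.6,0],0],[[0,8.6,0],0]]'
python3 - <<'E'
from h import *
snap('wrist','w10.png')
h=cv2.cvtColor(load('w10.png')['frame'],cv2.COLOR_RGB2HSV)
m=cv2.inRange(h,(105,100,40),(125,255,255));m[:,:200]=0;m[:,350:]=0;m[330:]=0;m[:190]=0
ys,xs=np.nonzero(m);print(len(xs),np.percentile(xs,[1,50,99]),np.percentile(ys,[1,50,99]),manip.sense()['tcp_pos'])
a=cv2.imread('pics/w9.png');b=cv2.imread('pics/w10.png');cv2.imwrite('pics/m8.png',np.hstack([a[:,100:460],b[:,100:460]]))
E
```

```text
t: 15.2
tcp_pos: [0.6435, -0.1148, 0.1979]
tool_rot: [-0.534, 0.464, -0.464, 0.534]
force: [0.5, -0.4, -0.2]
finger_gap: 0.825
t: 16.58
tcp_pos: [0.4508, 0.2319, 0.1155]
tool_rot: [0.535, -0.465, 0.463, -0.532]
force: [1.0, 0.0, 0.9]
finger_gap: 0.997
t: 17.08
tcp_pos: [0.4531, 0.2327, 0.032]
tool_rot: [-0.534, 0.464, -0.464, 0.534]
force: [-0.2, 0.0, -0.5]
finger_gap: 0.994
2460 [245. 275. 303.] [224. 252. 302.] [0.45356305 0.23285769 0.03256619]
```

View pics/m8.png

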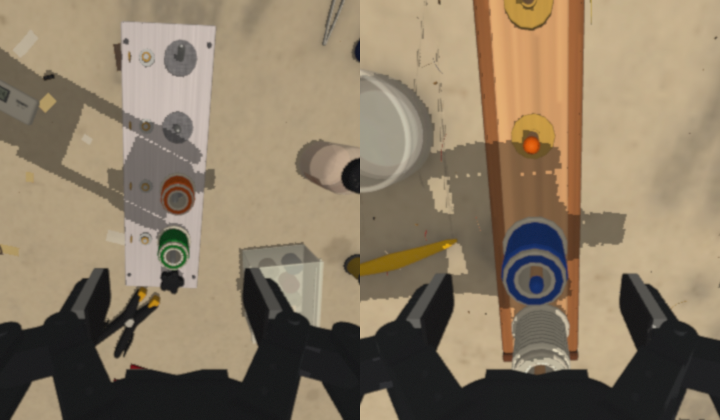

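Orange is seated next to green, and blue is centred between the fingers, matching the reference within about 1 px. I'll grip it and carry it to spindle 3.

```bash
python3 -m jog '[[[0,0,0],0],[[0,0,0],0],[[0,0,0],0],[[0,0,0],0],[[0,0,0],0],[[0,0,0],0],[[0,0,0],0],[[0,0,0],0],[[0,0,0],0],[[0,-3,0],0],[[0,-7,0],0],[[0,-11,0],0],[[0,-14,0],0],[[0,-15.8,0],0],[[0,-15.8,0],0]]' 3 40
python3 -m jog '[[[3,0,1.4],0],[[6.5,0,3.1],0],[[10,0,4.8],0],[[13.5,0,6.5],0],[[17,0,8.1],0],[[20.5,0,9.8],0],[[24,0,11.5],0],[[27,0,12.9],0],[[29,0,13.9],0],[[30.1,0,14.4],0],[[30.1,0,14.4],0],[[30.1,0,14.4],0],[[30.1,0,14.4],0]]'
python3 - <<'E'
from h import *
snap('wrist','w11.png')
a=cv2.imread('pics/w11.png');cv2.imwrite('pics/m9.png',cv2.resize(a[30:300,180:380],None,fx=2.2,fy=2.2,interpolation=cv2.INTER_CUBIC))
E
```

```text
t: 18.38
tcp_pos: [0.4552, 0.2338, 0.1942]
tool_rot: [-0.531, 0.462, -0.466, 0.537]
force: [0.4, 0.3, -1.4]
finger_gap: 0.368
t: 19.47
tcp_pos: [0.6353, -0.0434, 0.1889]
tool_rot: [0.534, -0.465, 0.462, -0.534]
force: [-0.2, 0.5, -0.8]
finger_gap: 0.364
```

View pics/m9.png

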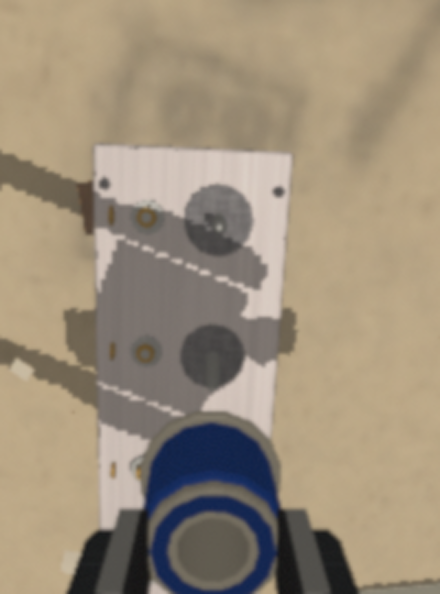

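Spindle 3's felt is at (212,356) and blue at (212,550), the same alignment as with green. Descending with the same 2 mm correction.

```bash
python3 -m jog '[[[0.2,3,0.05],0],[[0.2,6,0.05],0],[[0.2,8,0.05],0],[[0.2,9.5,0.05],0],[[0.2,10.5,0.05],0],[[0.2,11.5,0.05],0],[[0.2,12,0.05],0]]'
python3 -m jog '[[[0,1,0],0],[[0,2,0],0],[[0,2.7,0],0],[[0,3.1,0],0],[[0,3.1,0],0],[[0,3.1,0],0]]'
```

```text
t: 20.1
tcp_pos: [0.6371, -0.046, 0.0689]
tool_rot: [0.534, -0.464, 0.463, -0.534]
force: [-0.2, 0.1, -0.6]
finger_gap: 0.373
t: 20.6
tcp_pos: [0.6377, -0.0471, 0.0385]
tool_rot: [0.534, -0.464, 0.464, -0.534]
force: [0.5, 0.6, 0.0]
finger_gap: 0.366
```

```bash
python3 -m jog '[[[0,0,0],0],[[0,0,0],0],[[0,0,0],0],[[0,0,0],0],[[0,0,0],0],[[0,-3,0],0],[[0,-7,0],0],[[0,-11,0],0],[[0,-15,0],0],[[0,-16,0],0],[[0,-16,0],0],[[0,-16,0],0]]' 7 40
python3 - <<'E'
from h import *
snap('wrist','w12.png')
E
python3 -m jog '[[[-3,0,-1.8],0],[[-6.3,0,-3.9],0],[[-9.5,0,-5.8],0],[[-12.7,0,-7.8],0],[[-16,0,-9.8],0],[[-19,0,-11.7],0],[[-21.5,0,-13.2],0],[[-23,0,-14.1],0],[[-23,0,-14.1],0],[[-23,3,-14.1],0],[[-23,6,-14.1],0],[[-23,8,-14.1],0],[[-23,8,-14.1],0],[[-23,8,-14.1],0]]' 8.5 40
python3 -m jog '[[[0,3,0],0],[[0,5.5,0],0],[[0,7.5,0],0],[[0,8.7,0],0],[[0,8.7,0],0],[[0,8.7,0],0]]'
python3 - <<'E'
from h import *
snap('wrist','w13.png')
a=cv2.imread('pics/w12.png');b=cv2.imread('pics/w13.png');cv2.imwrite('pics/m10.png',np.hstack([a[:,100:460],b[:,100:460]]))
E
```

```text
t: 21.6
tcp_pos: [0.6375, -0.047, 0.1989]
tool_rot: [-0.534, 0.464, -0.464, 0.534]
force: [-0.3, -0.3, -0.3]
finger_gap: 0.823
t: 22.82
tcp_pos: [0.4647, 0.1603, 0.1166]
tool_rot: [0.535, -0.465, 0.463, -0.532]
force: [0.5, 0.1, 0.1]
finger_gap: 0.992
t: 23.32
tcp_pos: [0.4668, 0.1608, 0.0319]
tool_rot: [-0.534, 0.464, -0.464, 0.534]
force: [0.1, -0.2, -0.1]
finger_gap: 0.997
```

View pics/m10.png

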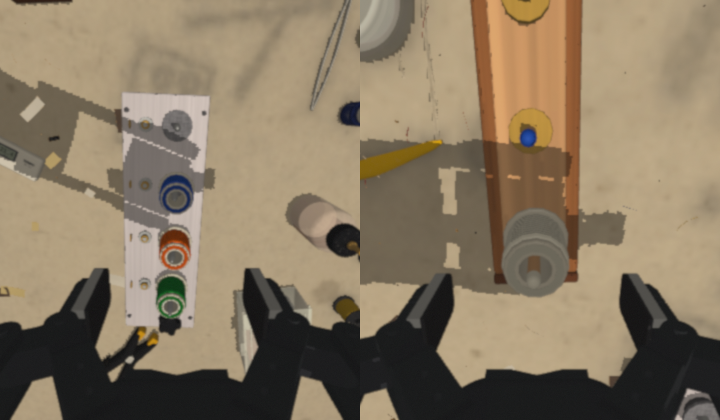

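Green, orange and blue are all seated. White's top is 10 px too high relative to the reference, meaning about 4 mm too far towards +y. I'll shift −0.4 cm in tool x, grip and carry it.

```bash
python3 -m jog '[[[-0.4,0,0],0],[[-0.4,0,0],0],[[-0.4,0,0],0],[[-0.4,0,0],0],[[-0.4,0,0],0],[[-0.4,0,0],0],[[-0.4,0,0],0],[[-0.4,0,0],0],[[-0.4,0,0],0],[[-0.4,0,0],0],[[-0.4,0,0],0],[[-0.4,-3,0],0],[[-0.4,-7,0],0],[[-0.4,-11,0],0],[[-0.4,-14,0],0],[[-0.4,-15.8,0],0],[[-0.4,-15.8,0],0]]' 3 40
python3 -m jog '[[[2,0,1.8],0],[[4.5,0,4],0],[[7,0,6.2],0],[[9.5,0,8.4],0],[[12,0,10.6],0],[[14.2,0,12.6],0],[[15.6,0,13.9],0],[[16.1,0,14.3],0],[[16.1,0,14.3],0],[[16.1,0,14.3],0],[[16.1,0,14.3],0]]'
python3 - <<'E'
from h import *
snap('wrist','w14.png')
a=cv2.imread('pics/w14.png');cv2.imwrite('pics/m11.png',cv2.resize(a[30:300,180:380],None,fx=2.2,fy=2.2,interpolation=cv2.INTER_CUBIC))
E
```

```text
t: 24.78
tcp_pos: [0.4683, 0.1655, 0.194]
tool_rot: [-0.531, 0.461, -0.466, 0.536]
force: [0.8, 0.1, -0.6]
finger_gap: 0.371
t: 25.7
tcp_pos: [0.6275, 0.0268, 0.1889]
tool_rot: [0.534, -0.464, 0.463, -0.534]
force: [-0.4, -0.1, -0.3]
finger_gap: 0.37
```

View pics/m11.png

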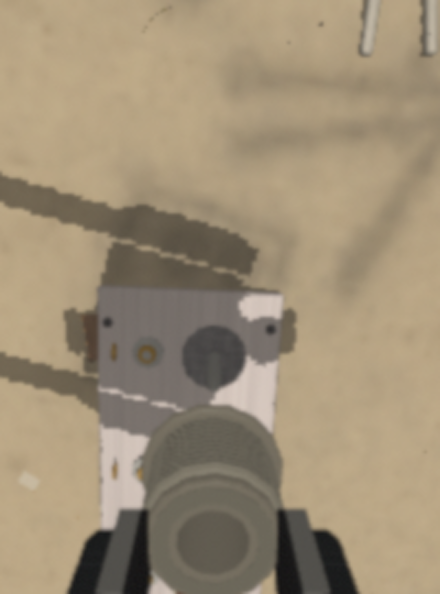

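Spindle 4's felt is at (213,356). White sits about 2 mm further +y in the hand (ring at (212,540)), so I'll correct by 4 mm in x and 1 mm in z, then descend.

```bash
python3 -m jog '[[[0.4,3,0.1],0],[[0.4,6,0.1],0],[[0.4,8,0.1],0],[[0.4,9.5,0.1],0],[[0.4,10.5,0.1],0],[[0.4,11.5,0.1],0],[[0.4,12,0.1],0]]'
python3 -m jog '[[[0,1,0],0],[[0,2,0],0],[[0,2.7,0],0],[[0,3.1,0],0],[[0,3.1,0],0],[[0,3.1,0],0]]'
```

```text
t: 26.33
tcp_pos: [0.6304, 0.0224, 0.0689]
tool_rot: [0.534, -0.464, 0.463, -0.534]
force: [-0.3, 0.4, -0.6]
finger_gap: 0.363
t: 26.83
tcp_pos: [0.6311, 0.0217, 0.0385]
tool_rot: [0.534, -0.464, 0.464, -0.534]
force: [-0.3, -0.0, -1.0]
finger_gap: 0.364
```

```bash
python3 -m jog '[[[0,0,0],0],[[0,0,0],0],[[0,0,0],0],[[0,0,0],0],[[0,0,0],0],[[0,-3,0],0],[[0,-7,0],0],[[0,-11,0],0],[[0,-15,0],0],[[-3,-17,0],0],[[-6,-18,0],0],[[-6,-18,0],0],[[-6,-18,0],0],[[-6,-18,0],0]]' 7 40
python3 - <<'E'
from h import *
snap('wrist','w15.png');snap('scene','s15.png');snap('top','t15.png')
a=cv2.imread('pics/top0.png')
b=cv2.imread('pics/s15.png');c=cv2.imread('pics/t15.png')
m=np.zeros((600,800,3),np.uint8)
m[:320,:640]=cv2.resize(b[170:250,290:450],None,fx=4,fy=4,interpolation=cv2.INTER_CUBIC)
m[330:590,:560]=cv2.resize(c[145:210,300:440],None,fx=4,fy=4,interpolation=cv2.INTER_CUBIC)
w=cv2.imread('pics/w15.png');m[330:600,580:780]=w[120:390,190:390]
cv2.imwrite('pics/m12.png',m)
E
```

```text
t: 28.0
tcp_pos: [0.6222, 0.081, 0.2182]
tool_rot: [0.534, -0.464, 0.464, -0.534]
force: [-0.0, -0.3, -0.9]
finger_gap: 0.818
```

View pics/m12.png

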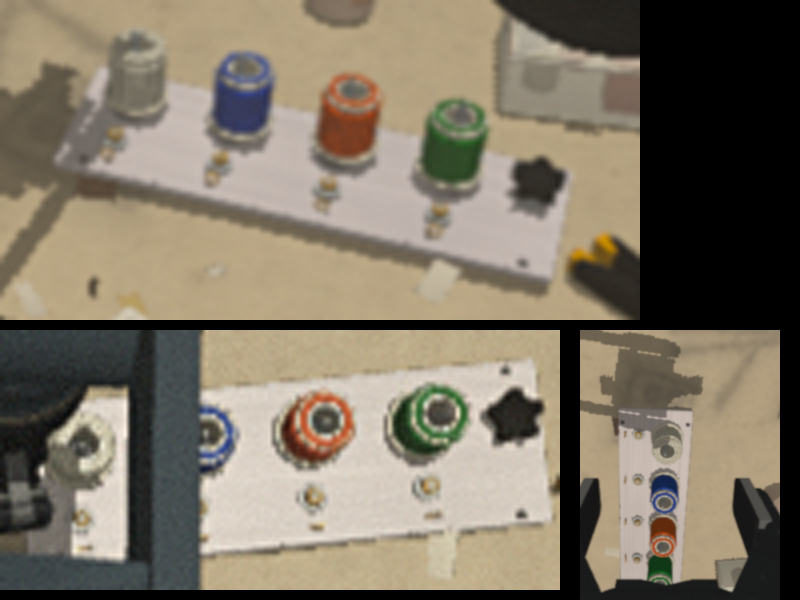

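All four spools stand upright and evenly spaced, with their tops in line and at one level: green, orange, blue, white from the knob. The gripper is clear, so I'm handing in.

```bash
python3 -c "
from station import workorder;print(workorder.sign_off())"
```

```text
the job is handed in; nothing more can be done
None
```

I loaded the carriage in the rack's order: green on the spindle next to the black knob, then orange, blue and white. The job was handed in at about 28 s of robot time; sign-off gives no verdict.

**Last checks:**
- **Pictures:** the final scene, top and wrist pictures show all four spools upright on their spindles, evenly spaced and level. The gripper was open and well clear. In the top view the arm hid part of blue and white, so those two rest on the scene and wrist pictures.
- **Forces:** the readings at the end of each move never passed about 6 N.

**What was weak or disagreed:**
- **Seated height:** I judged it from the pictures and the release height, not by a final triangulation.
- **Spool height:** my two-view estimates of the spool tops (57–61 mm, and 89 mm from one poor pair) scattered around the nominal 68 mm. I set the heights from the text and the measured tool position instead.
- **Wrist camera:** it read about 1–3 mm off the top camera and the tool position, so I aligned each spool to its spindle within the wrist pictures.
- **White spool:** my first approach to it was about 4 mm off along the row, and I corrected it before gripping.

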